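Close up the curing box

ROBOT

A 6-joint arm with a two-finger parallel gripper is mounted at the origin on the work surface. World frame = base frame: x ahead of the robot, y to its left, z up, the work surface at z = 0. Lengths are in mm, angles in rad, forces in N, time in s.
With the tool pointing down it reaches from about 300 to 875 mm from the base axis. Payload 4.2 kg.
Tool frame: the origin (TCP) lies on the centre line of the jaws, within the pads' length; the fingertips stand 22 mm ahead of it and the grasp point (between the pads) lies 3 mm ahead of it; y points along the fingers, z is the direction in which the jaws open and shut, and the axes are right-handed (so a half turn about y gives the same grasp; the last joint's range is limited). The gripper opens to 85 mm and grips with 20 to 120 N. Pads are 22 mm wide; open, the fingers measure 114 mm over their backs; the gripper's body (76 mm by 85 mm) begins 54 mm behind the grasp point. The pads swing forward as they close: fully open they stand 13 mm farther back than shut.
Start: joints at [1.097, 0.32, 1.565, -0, 1.257, -0.02], TCP at [252.074, 516.815, 253.338] pointing down, gripper open.
Joint ranges: [-3.11, 3.11], [-0.84, 2.01], [0.21, 2.61], [-1.34, 4.49], [0.05, 2.63], [-2.56, 2.56]. Speed limits (rad/s): [2.57, 2.57, 3.14, 3.14, 3.14, 3.14].

INTERFACE

Orientations are given as a rotation vector (axis times angle).
In Python, from rig import get_state, grab_frame, sign_off gives the robot as it stands. The module is installed in compiled form; this text tells all that it offers.
- The arm moves only by the shell command python3 -m inch 'ROWS' [FORCE]. ROWS is JSON, a list of rows, each an object with "claw": the opening, from -1 (shut) to 1 (fully open), so that 0 is half open; "delta_pos": the shift along the tool's x, y, z in mm, a list of three; "spin": the turn about the tool's y in rad. In form: [{"claw": claw, "delta_pos": [tx, ty, tz], "spin": spin}, ...]. A call has 1 to 12 rows; each row shifts and turns the commanded pose from where the row before left it, along the tool's axes as they then stand; what a row does not reach is not made up. A row lasts 1/8 s, in which the tool goes at most 62.5 mm and 10.7 degrees, less where a joint would pass 70% of its speed; a pose out of reach is approached as far as the arm can. A call is refused whole if a number of a shift passes 62.5 or a number of a turn 0.188, either way. A call with a gripper value outside its range is refused whole. The fingers move at their own pace and stop on an object; FORCE is the grip in N (left out, the last holds). Time passes only in rows, so rows that do not move let the fingers close. It gives the time, the measured TCP pose, the force and the opening at its end, in the units of the state.
- get_state(): the state, without advancing time (a new reading comes with each control period).
- grab_frame(name): name is "scene" or "top"; returns a dict with "image" (384x512x3 uint8, red, green, blue), "camera_matrix" (3x3 intrinsics, pixels), "dist_coeffs" ([k1, k2, p1, p2, k3] as OpenCV has them; the pictures are not rectified), "world_to_cam" (4x4, takes a point from world to camera coordinates). Camera axes: x right, y down, z forward; pixel columns grow to the right and rows downward; lengths in mm; the calibration is good to about 2 mm. A picture is of the moment at which its call begins. There is no depth.
- sign_off(): hands the job in, once; it reports no verdict.
The state is a dict: "clock": time; "q": joint angles; "qd": joint speeds; "joint_efforts": joint torques, N m; "position": TCP position; "tcp_rot": TCP orientation; "ft_force": force on the tool from outside, world axes, zero at the start; "moment": the same for the moment, N m; "width": finger opening in mm.
Only numpy, scipy, OpenCV 4.12 (cv2) and the standard library are available. Lean on these libraries where they do the work, as an engineer would, in place of code of your own. Each camera call takes 0.05 s, during which the arm holds its last target.

TASK

Close up the curing box on the repair bench by pushing with the fingertips: first push its tray (with the phone in it) fully home, then swing the clear door fully shut over it, without slamming either. Leave the bottle, the jar and the screwdriver where they are, and take the fingers away when the door is shut.

Things in the scene. Friction and masses are not known exactly. Their poses are not given: they have to be found in the camera images.
- box: Grey bench-top curing box, fixed to the bench, 200 mm deep (its x), 250 mm wide (its y), 92 mm high. Origin at the centre of its underside on the work surface; its x axis points from the front to the back, y to its left (seen from the robot), z up. Its open front is the plane x = -100 mm, facing the robot more or less. It stands anywhere within some 20 cm and turned up to about 16 degrees.
- tray_front (a point): Centre of the outer (front) face of the tray's upright aluminium front plate, 172 mm wide, reaching from 16 to 72 mm above the bench; this point is 50 mm above the bench. Axes as the box's: push along +x. With the tray home it lies at (-102, 0, 50) mm in the box frame, 2 mm proud of the box front. No handle.
- tray (a joint): How far the tray stands out of the box, m: 0 is fully home against its stop, grows toward the robot; starts 0.05 to 0.09. Slides with about 2 N of friction, stays where it is left; no spring or latch.
- door_hinge (a point): Point on the upright hinge axis of the door, 50 mm above the bench, at (-110, +122, 50) mm in the box frame (left front corner). Its axes turn with the door: -y runs from the hinge along the door to its free edge, -x is the outward normal of the outer face (the axis lies mid-thickness). With the door shut these axes equal the box's.
- door_push (a point): Point on the door's outer face, 160 mm from the hinge axis, 50 mm above the bench; axes as door_hinge. The door is a flat clear panel in a grey plastic frame, 244 mm wide from hinge to free edge, 8 mm thick, from 8 to 88 mm above the bench, with no handle or latch. Push on this face, square to it, to shut the door.
- door (a joint): Opening angle of the door, rad: 0 is shut, about 1.57 stands straight out of the box front toward the robot; starts 1.35 to 1.75, to the left of the tray. Light friction (under 1 N at the push point), stays where it is left.
- bottle: Bystander: brown glass bottle, 44 mm across, 110 mm high, standing to the right of the box front. Origin at the centre of its underside.
- jar: Bystander: white plastic jar, 60 mm across, 75 mm high, standing to the left of the box, a little behind the door's hinge. Origin at the centre of its underside.
- driver: Bystander: screwdriver, 160 mm long, lying on the bench to the right in front of the box. Its x axis runs along it.

How it is judged:
By the outcome, as a careful person would: the job done as asked, in the order asked, and still so for the second after the job is handed in, with the robot touching nothing.
It also fails if it takes over 48 s, if anything falls off the work surface, if the arm or the gripper's body presses on something with over 40 N, if the wrist force passes 120 N, or if a joint passes its speed limit or range.

## Working session

There is one attempt and no reset: what is moved stays moved. The work goes in short steps, Python scripts to look and compute and a shell command to move; the robot and the scene stay as the last step left them, time stands still between calls to the robot, and variables do not carry over. Pictures are saved under pics/ and viewed, and the job is handed in when it is done.

```bash
mkdir -p pics; python3 - <<'E'
from rig import *
import cv2,pickle
s=get_state();print({k:s[k] for k in('clock','q','position','tcp_rot','ft_force','width')})
for n in('scene','top'):
    f=grab_frame(n);pickle.dump(f,open(n+'0.pkl','wb'))
    print(n,f['camera_matrix'],f['dist_coeffs'],f['world_to_cam'])
    cv2.imwrite('pics/%s0.png'%n,cv2.resize(f['image'][:,:,::-1],(768,576),interpolation=cv2.INTER_CUBIC))
E
```

```text
{'clock': 0.0, 'q': array([ 1.09699770e+00,  3.20288976e-01,  1.56566857e+00, -9.60087154e-06,
        1.25741952e+00, -1.99876051e-02]), 'position': array([251.87070157, 516.41008731, 252.48797478]), 'tcp_rot': array([-1.54308279,  0.35628852, -0.35561251]), 'ft_force': array([ 0.36973594,  0.20510868, -0.68676025]), 'width': 85.53989357527539}
scene [[351.35741105   0.         259.01013722]
 [  0.         351.35741105 188.76740015]
 [  0.           0.           1.        ]] [-0.09242445  0.          0.          0.          0.        ] [[ 2.35311313e-01  9.71896545e-01  6.75956740e-03 -1.05883266e+02]
 [ 7.74578739e-01 -1.83327539e-01 -6.05325359e-01 -4.27885956e+02]
 [-5.87074411e-01  1.47675722e-01 -7.95949444e-01  1.18565149e+03]
 [ 0.00000000e+00  0.00000000e+00  0.00000000e+00  1.00000000e+00]]
top [[389.70904892   0.         256.02312527]
 [  0.         389.70904892 191.12739402]
 [  0.           0.           1.        ]] [-0.09078  0.       0.       0.       0.     ] [[ 2.96288216e-02 -9.99261247e-01 -2.44763691e-02 -3.04577181e+01]
 [-9.84370398e-01 -2.49169582e-02 -1.74338936e-01  5.90135484e+02]
 [ 1.73600266e-01  2.92592705e-02 -9.84381452e-01  8.02711652e+02]
 [ 0.00000000e+00  0.00000000e+00  0.00000000e+00  1.00000000e+00]]
```

View pics/scene0.png

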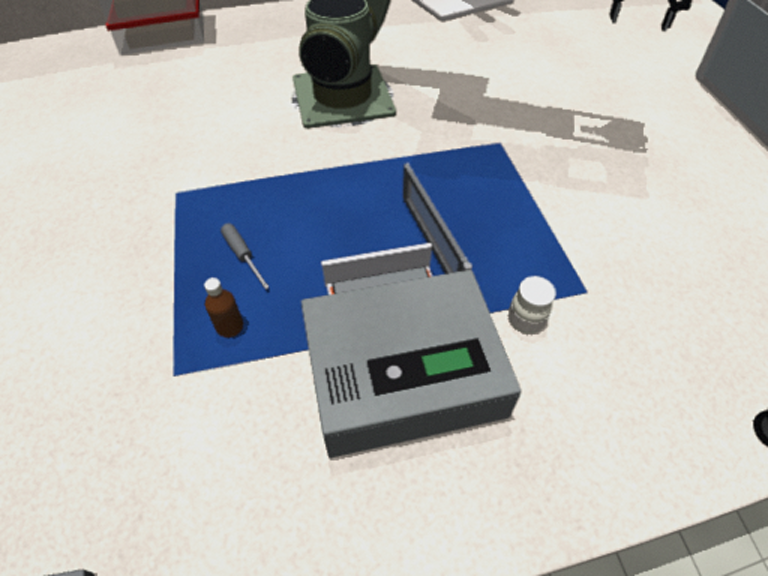

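View pics/top0.png

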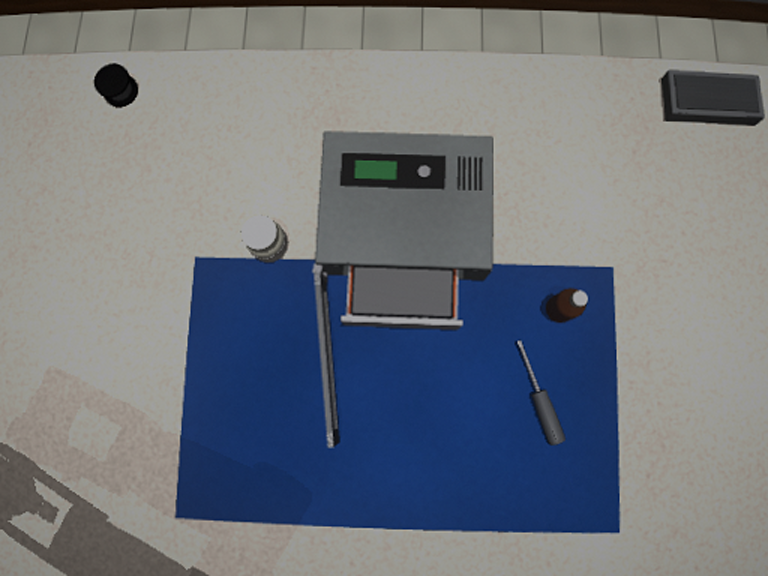

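The scene view shows the box with the tray out and the door open to the left of the tray. In the top view (768x576 scale) the box top corners are near (324,131), (493,135), (491,268) and (317,263). The plate top edge runs (342,319)–(462,322), and the door runs from (318,268) to (331,442). I'll zoom in to get exact corners.

```bash
python3 - <<'E'
import cv2,pickle
for n,(x,y,w,h) in {'top':(195,80,150,225),'scene':(195,90,160,215)}.items():
    im=pickle.load(open(n+'0.pkl','rb'))['image'][y:y+h,x:x+w,::-1]
    k=600/h if False else 2.6
    k=4 if n=='top' else 4
    if n=='top':
        im=im[70:70+150]; y+=70
    else: im=im[:150]
    im=cv2.convertScaleAbs(im,alpha=1.5)
    o=cv2.resize(im,None,fx=4,fy=4,interpolation=cv2.INTER_NEAREST)
    for i in range(0,im.shape[1],10): 
        cv2.line(o,(i*4,0),(i*4,6),(0,255,255));cv2.putText(o,str(x+i),(i*4,18),0,.35,(0,255,255)) 
    for i in range(0,im.shape[0],10):
        cv2.line(o,(0,i*4),(6,i*4),(0,255,255));cv2.putText(o,str(y+i),(8,i*4+4),0,.35,(0,255,255))
    cv2.imwrite('pics/%s_zoom.png'%n,o)
E
```

```text
(no output)
```

View pics/top_zoom.png

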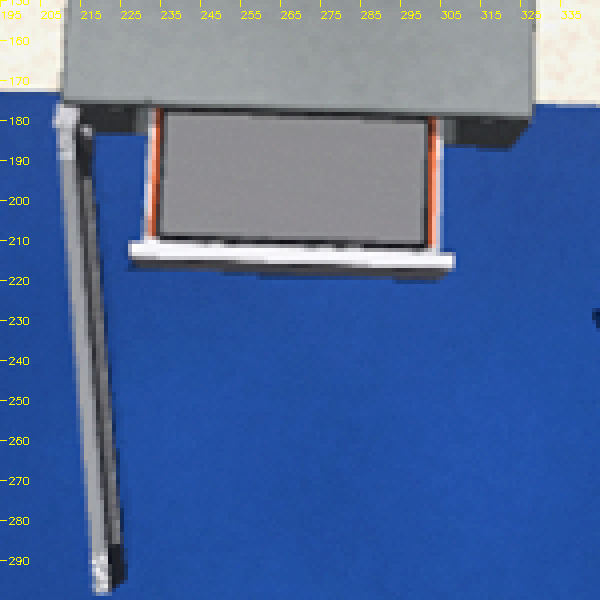

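View pics/scene_zoom.png

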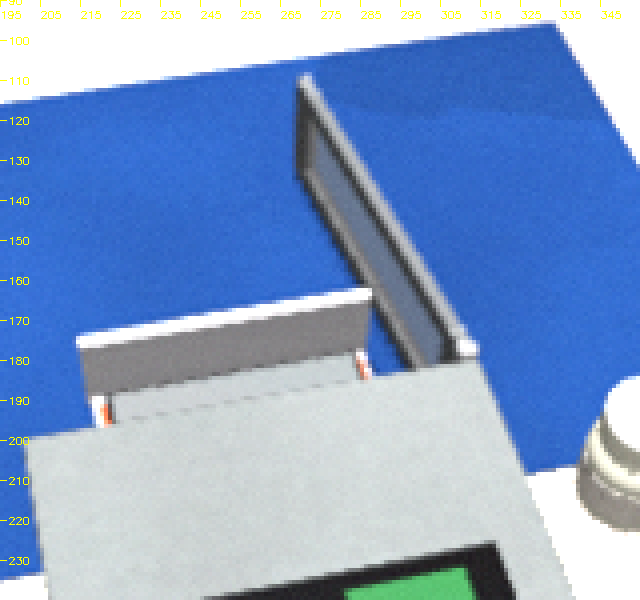

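The top zoom gives plate front-edge corners (227.2,214.5) and (308.8,217), door end (220.5,298.5), and box front corners (211.2,175) and (328.2,179.5). The scene zoom gives plate ends (214.5,174.5) and (287.5,162.2), door end (271.2,108.2), and box front corners (315,180) and (201.2,200).

```bash
cat > h.py <<'E'
import cv2,pickle,numpy as np
def und(f,p): return cv2.undistortPoints(np.array([[p]],float),f['camera_matrix'],np.array(f['dist_coeffs']))[0,0]
def ray(f,p,z):
    T=f['world_to_cam'];R=T[:3,:3];c=-R.T@T[:3,3];d=R.T@np.append(und(f,p),1);return c+d*(z-c[2])/d[2]
def tri(a,p,b,q):
    X=cv2.triangulatePoints(a['world_to_cam'][:3],b['world_to_cam'][:3],und(a,p).reshape(2,1),und(b,q).reshape(2,1))[:,0];return X[:3]/X[3]
def proj(f,X):
    T=f['world_to_cam'];return cv2.projectPoints(np.array([X],float),cv2.Rodrigues(T[:3,:3])[0],T[:3,3],f['camera_matrix'],np.array(f['dist_coeffs']))[0][0,0]
E
python3 - <<'E'
from h import *
np.set_printoptions(precision=1,suppress=True)
t=pickle.load(open('top0.pkl','rb'));s=pickle.load(open('scene0.pkl','rb'))
P={'boxFL':((211.2,175),(315,180),92),'boxFR':((328.2,179.5),(201.2,200),92),'plL':((227.2,214.5),(287.5,162.2),72),'plR':((308.8,217),(214.5,174.5),72),'end':((220.5,298.3),(271.2,108.5),88),'hinge':((211.7,179),(311.5,176),88)}
W={}
for k,(a,b,z) in P.items():
    W[k]=tri(t,a,s,b);print(k,W[k],ray(t,a,z),ray(s,b,z))
for k,p in {'BL':(216,87.3),'BR':(328.7,90)}.items(): print(k,ray(t,p,92))
E
```

```text
boxFL [617.   82.6  88.9] [615.8  80.2  92. ] [619.5  83.4  92. ]
boxFR [ 613.  -165.3   88.8] [ 612.1 -165.9   92. ] [ 615.5 -164.1   92. ]
plL [536.   46.4  67.8] [535.2  44.8  72. ] [539.6  46.1  72. ]
plR [ 535.  -126.7   69.6] [ 534.5 -127.9   72. ] [ 537.3 -125.4   72. ]
end [363.2  51.5  87.4] [362.9  49.9  88. ] [364.   52.8  88. ]
hinge [607.2  79.1  92.3] [608.   79.3  88. ] [604.   81.2  88. ]
BL [814.6  80.1  92. ]
BR [ 813.3 -168.5   92. ]
```

```bash
python3 - <<'E'
from rig import get_state
import cv2,numpy as np
np.set_printoptions(precision=3,suppress=True)
s=get_state();print(cv2.Rodrigues(s['tcp_rot'])[0])
E
```

```text
[[ 0.899 -0.001  0.438]
 [-0.438 -0.001  0.899]
 [-0.    -1.    -0.002]]
```

```bash
python3 -m inch '[{"claw":-1,"delta_pos":[0,0,0],"spin":0.186},{"claw":-1,"delta_pos":[0,0,0],"spin":0.186},{"claw":-1,"delta_pos":[0,0,0],"spin":0.186},{"claw":-1,"delta_pos":[0,0,0],"spin":0.186},{"claw":-1,"delta_pos":[0,0,0],"spin":0.186},{"claw":-1,"delta_pos":[0,0,0],"spin":0.186},{"claw":-1,"delta_pos":[0,0,0],"spin":0.013}]' 
python3 -m inch '[{"claw":-1,"delta_pos":[40,0,15],"spin":0},{"claw":-1,"delta_pos":[55,0,22],"spin":0},{"claw":-1,"delta_pos":[55,0,22],"spin":0},{"claw":-1,"delta_pos":[55,0,22],"spin":0},{"claw":-1,"delta_pos":[55,0,22],"spin":0},{"claw":-1,"delta_pos":[55,0,22],"spin":0},{"claw":-1,"delta_pos":[55,0,22],"spin":0},{"claw":-1,"delta_pos":[55,0,22],"spin":0},{"claw":-1,"delta_pos":[55,0,22],"spin":0},{"claw":-1,"delta_pos":[50,0,22],"spin":0},{"claw":-1,"delta_pos":[25,0,10],"spin":0},{"claw":-1,"delta_pos":[0,0,0],"spin":0}]'
python3 - <<'E'
from rig import get_state
import cv2,numpy as np
np.set_printoptions(precision=3,suppress=True)
s=get_state();print(cv2.Rodrigues(s['tcp_rot'])[0],s['position'],s['q'],s['ft_force'],s['width'])
E
```

```text
clock: 0.98
position: [252.0, 516.6, 252.9]
tcp_rot: [-1.205, 1.217, -1.217]
ft_force: [0.1, 0.0, -1.2]
width: 0.0
clock: 2.48
position: [468.7, -42.2, 253.0]
tcp_rot: [-1.203, 1.219, -1.218]
ft_force: [0.1, 0.8, 0.2]
width: -0.0
[[-0.013 -0.001  1.   ]
 [-1.     0.    -0.013]
 [-0.    -1.    -0.001]] [468.72  -42.214 252.97 ] [-0.114  0.155  1.789  0.     1.198 -0.101] [0.063 0.763 0.212] -0.02371213027161588
```

```bash
python3 -m inch '[{"claw":-1,"delta_pos":[0,25,0],"spin":0},{"claw":-1,"delta_pos":[0,40,0],"spin":0},{"claw":-1,"delta_pos":[0,40,0],"spin":0},{"claw":-1,"delta_pos":[0,40,0],"spin":0},{"claw":-1,"delta_pos":[0,27,0],"spin":0},{"claw":-1,"delta_pos":[0,13,0],"spin":0},{"claw":-1,"delta_pos":[0,0,14],"spin":0},{"claw":-1,"delta_pos":[0,0,14],"spin":0},{"claw":-1,"delta_pos":[0,0,8],"spin":0},{"claw":-1,"delta_pos":[0,0,0],"spin":0}]' 
python3 - <<'E'
from rig import *
import cv2
for n in('scene','top'):
    f=grab_frame(n)
    cv2.imwrite('pics/%s1.png'%n,cv2.resize(f['image'][80:300,120:400,::-1],None,fx=2.5,fy=2.5,interpolation=cv2.INTER_CUBIC))
E
```

```text
clock: 3.72
position: [505.6, -41.3, 68.9]
tcp_rot: [-1.202, 1.217, -1.219]
ft_force: [0.2, -0.3, -0.0]
width: 0.0
```

View pics/top1.png

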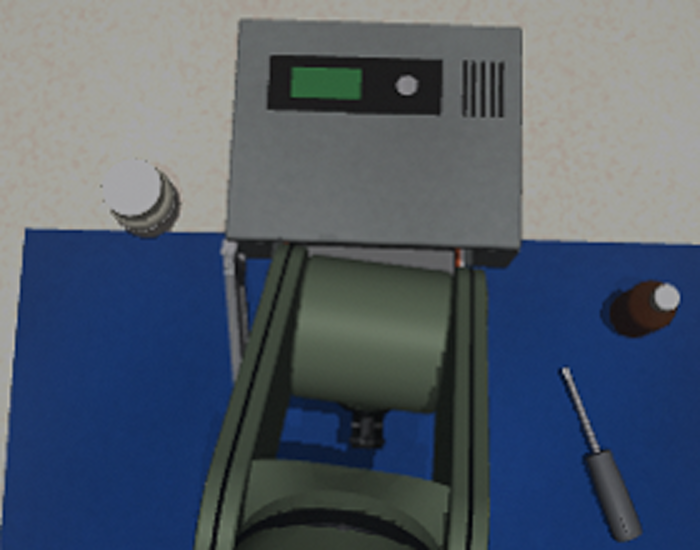

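View pics/scene1.png

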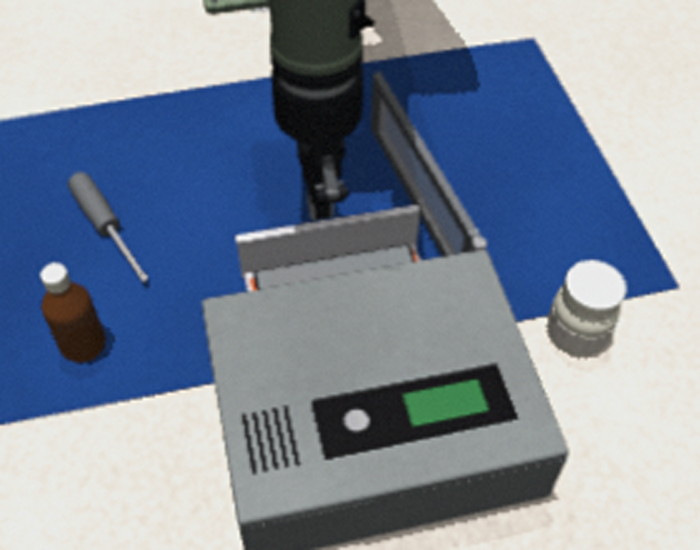

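The fingers (scene crop, about (320,215)) stand just in front of the plate, centred, with the bystanders untouched. I'll make contact slowly.

```bash
python3 -m inch '[{"claw":-1,"delta_pos":[0,0,4],"spin":0},{"claw":-1,"delta_pos":[0,0,4],"spin":0},{"claw":-1,"delta_pos":[0,0,3],"spin":0},{"claw":-1,"delta_pos":[0,0,3],"spin":0},{"claw":-1,"delta_pos":[0,0,3],"spin":0},{"claw":-1,"delta_pos":[0,0,3],"spin":0}]'
python3 -m inch '[{"claw":-1,"delta_pos":[0,0,4],"spin":0},{"claw":-1,"delta_pos":[0,0,5],"spin":0},{"claw":-1,"delta_pos":[0,0,5],"spin":0},{"claw":-1,"delta_pos":[0,0,5],"spin":0}]'
```

```text
clock: 4.58
position: [523.8, -41.4, 68.2]
tcp_rot: [-1.205, 1.219, -1.217]
ft_force: [-2.9, -0.2, 2.0]
width: 0.0
clock: 5.08
position: [543.7, -41.7, 68.2]
tcp_rot: [-1.204, 1.218, -1.218]
ft_force: [-2.0, 1.3, 1.4]
width: -0.0
```

```bash
python3 -m inch '[{"claw":-1,"delta_pos":[0,0,5],"spin":0},{"claw":-1,"delta_pos":[0,0,5],"spin":0},{"claw":-1,"delta_pos":[0,0,5],"spin":0},{"claw":-1,"delta_pos":[0,0,5],"spin":0},{"claw":-1,"delta_pos":[0,0,5],"spin":0},{"claw":-1,"delta_pos":[0,0,5],"spin":0},{"claw":-1,"delta_pos":[0,0,4],"spin":0},{"claw":-1,"delta_pos":[0,0,3],"spin":0},{"claw":-1,"delta_pos":[0,0,3],"spin":0},{"claw":-1,"delta_pos":[0,0,2],"spin":0}]'
python3 -m inch '[{"claw":-1,"delta_pos":[0,0,2],"spin":0},{"claw":-1,"delta_pos":[0,0,2],"spin":0},{"claw":-1,"delta_pos":[0,0,1.5],"spin":0}]'
```

```text
clock: 6.32
position: [583.6, -42.1, 68.2]
tcp_rot: [-1.207, 1.221, -1.216]
ft_force: [-9.8, -0.2, 5.7]
width: -0.1
clock: 6.7
position: [583.7, -42.2, 68.4]
tcp_rot: [-1.215, 1.23, -1.209]
ft_force: [-23.5, -0.5, 16.3]
width: 0.4
```

Force rises at TCP x = 583.7, about 15 mm earlier than I estimated. I'll look before pushing harder.

```bash
python3 -m inch '[{"claw":-1,"delta_pos":[0,0,-5],"spin":0},{"claw":-1,"delta_pos":[0,0,-3],"spin":0}]'
python3 - <<'E'
from rig import *
import cv2,pickle
for n in('scene','top'):
    f=grab_frame(n);pickle.dump(f,open(n+'2.pkl','wb'))
    im=f['image'][110:230,190:350,::-1]
    cv2.imwrite('pics/%s2.png'%n,cv2.resize(cv2.convertScaleAbs(im,alpha=1.5),None,fx=4.5,fy=4.5,interpolation=cv2.INTER_CUBIC))
E
```

```text
clock: 6.95
position: [583.7, -42.3, 68.8]
tcp_rot: [-1.202, 1.216, -1.22]
ft_force: [0.3, -0.6, -0.7]
width: -0.1
```

View pics/top2.png

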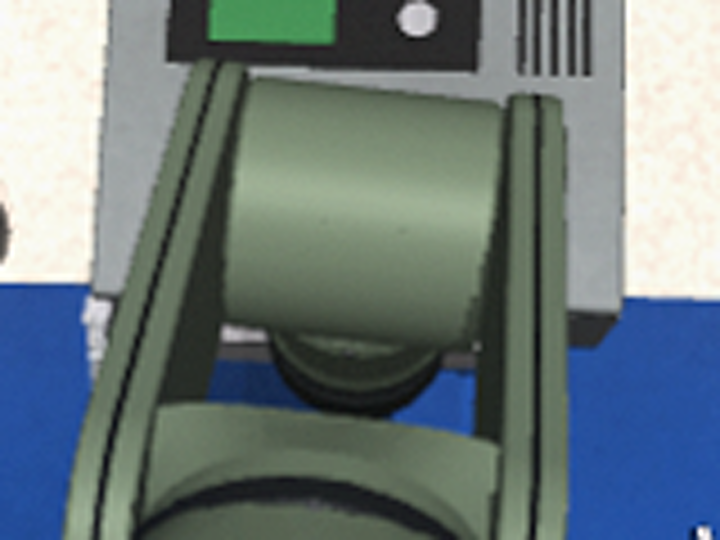

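View pics/scene2.png

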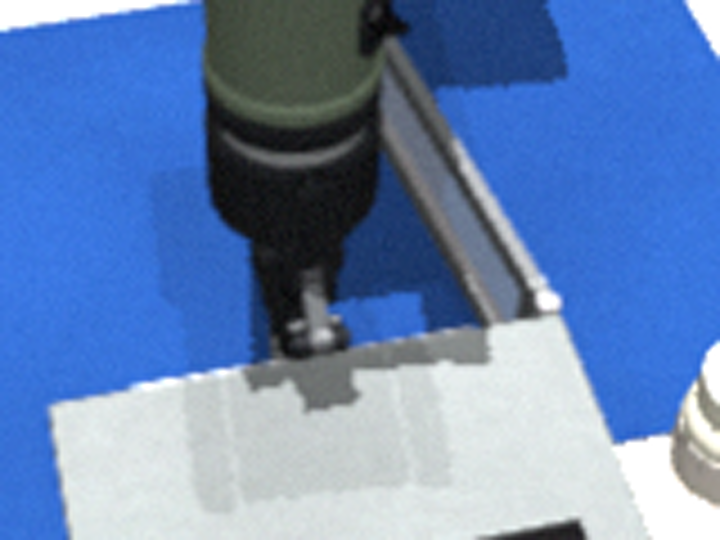

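```bash
python3 - <<'E'
from h import *
import cv2
from rig import *
f=pickle.load(open('top2.pkl','rb'))
for x in (613.5,610,605,600,595,590): print(x,proj(f,(x,20,72)),proj(f,(x,20,16)))
im=f['image'][165:205,225:270,::-1]
o=cv2.resize(cv2.convertScaleAbs(im,alpha=1.6),None,fx=14,fy=14,interpolation=cv2.INTER_NEAREST)
for i in range(0,40,5): cv2.putText(o,str(165+i),(0,i*14+5),0,.4,(0,255,255))
for i in range(0,45,5): cv2.putText(o,str(225+i),(i*14,12),0,.4,(0,255,255))
cv2.imwrite('pics/top2z.png',o)
E
```

```text
613.5 [240.2198174  178.66859802] [241.79028682 183.69069791]
610 [240.15983311 180.26056754] [241.73522367 185.18814003]
605 [240.07407015 182.53897913] [241.65649699 187.33095482]
600 [239.98822501 184.82227181] [241.57769495 189.47799825]
595 [239.90229933 187.11041836] [241.49881887 191.62924717]
590 [239.81629478 189.40339107] [241.41987009 193.78467808]
```

View pics/top2z.png

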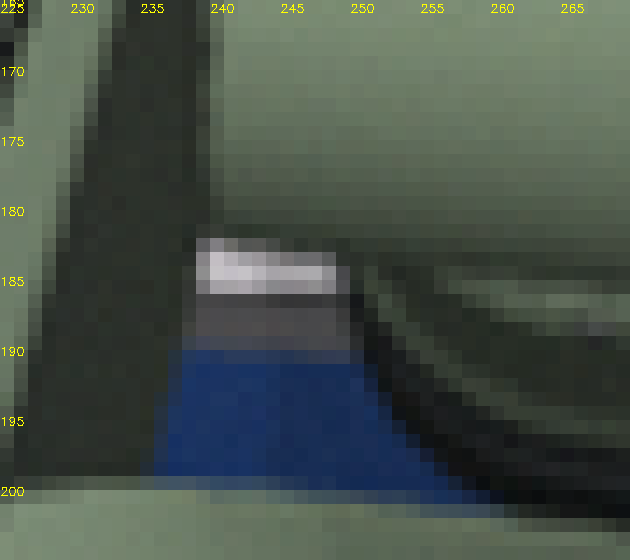

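The plate's front edge at row 186 means x ≈ 597.5. So the tray is still about 15 mm out, and the finger knuckles, which bulge along tool z, hit the box's top edge. I'll back off, turn 90° to push with the narrow side (tool x), and go higher.

```bash
python3 -m inch '[{"claw":-1,"delta_pos":[0,0,-15],"spin":0},{"claw":-1,"delta_pos":[0,-6,-15],"spin":0},{"claw":-1,"delta_pos":[0,-4,0],"spin":-0.186},{"claw":-1,"delta_pos":[0,0,0],"spin":-0.186},{"claw":-1,"delta_pos":[0,0,0],"spin":-0.186},{"claw":-1,"delta_pos":[0,0,0],"spin":-0.186},{"claw":-1,"delta_pos":[0,0,0],"spin":-0.186},{"claw":-1,"delta_pos":[0,0,0],"spin":-0.186},{"claw":-1,"delta_pos":[0,0,0],"spin":-0.186},{"claw":-1,"delta_pos":[0,0,0],"spin":-0.186},{"claw":-1,"delta_pos":[0,0,0],"spin":-0.083},{"claw":-1,"delta_pos":[0,0,0],"spin":0}]'
python3 - <<'E'
from rig import *
import cv2,numpy as np
s=get_state();print(cv2.Rodrigues(s['tcp_rot'])[0].round(3),s['position'],s['q'])
f=grab_frame('scene')
im=f['image'][90:210,190:350,::-1]
cv2.imwrite('pics/scene3.png',cv2.resize(cv2.convertScaleAbs(im,alpha=1.8),None,fx=4.5,fy=4.5,interpolation=cv2.INTER_CUBIC))
E
```

```text
clock: 8.55
position: [552.3, -41.8, 78.7]
tcp_rot: [-1.571, 0.01, -0.01]
ft_force: [0.2, -0.8, 0.6]
width: -0.2
[[ 1.     0.     0.013]
 [-0.013  0.     1.   ]
 [ 0.    -1.     0.   ]] [552.26823605 -41.82463702  78.70415966] [-9.63925845e-02  4.54565410e-01  1.84669601e+00  9.82701749e-05
  8.40018712e-01 -1.65436944e+00]
```

View pics/scene3.png

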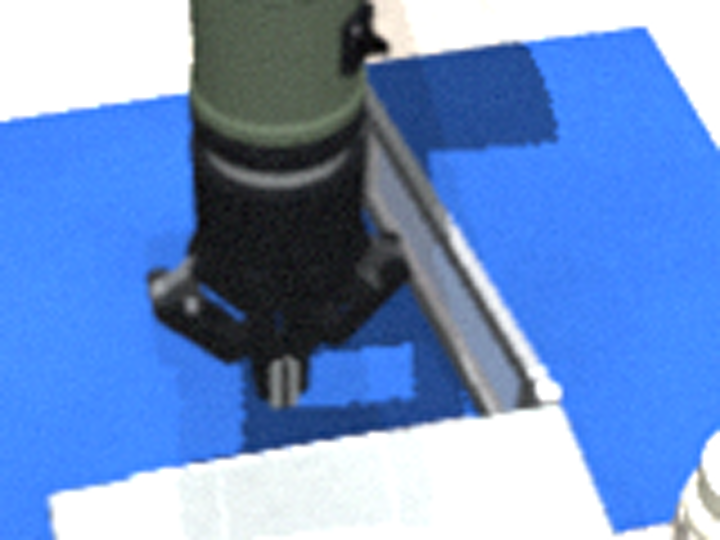

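The knuckles bulge sideways at (165,285) and (400,245), and the fingertip at (285,380) is clear and free to push along tool x.

```bash
python3 -m inch '[{"claw":-1,"delta_pos":[10,0,0],"spin":0},{"claw":-1,"delta_pos":[10,0,0],"spin":0},{"claw":-1,"delta_pos":[6,0,0],"spin":0},{"claw":-1,"delta_pos":[4,0,0],"spin":0},{"claw":-1,"delta_pos":[3,0,0],"spin":0},{"claw":-1,"delta_pos":[3,0,0],"spin":0},{"claw":-1,"delta_pos":[2.5,0,0],"spin":0},{"claw":-1,"delta_pos":[2.5,0,0],"spin":0},{"claw":-1,"delta_pos":[2,0,0],"spin":0}]'
python3 -m inch '[{"claw":-1,"delta_pos":[2,0,0],"spin":0},{"claw":-1,"delta_pos":[2,0,0],"spin":0}]'
```

```text
clock: 9.72
position: [595.7, -42.3, 78.2]
tcp_rot: [-1.571, 0.01, -0.009]
ft_force: [-1.7, 0.2, 0.2]
width: 0.1
clock: 9.98
position: [599.8, -42.4, 78.2]
tcp_rot: [-1.571, 0.01, -0.009]
ft_force: [-2.0, -0.0, -0.3]
width: -0.1
```

```bash
python3 -m inch '[{"claw":-1,"delta_pos":[1,0,0],"spin":0},{"claw":-1,"delta_pos":[1,0,0],"spin":0}]'
python3 -m inch '[{"claw":-1,"delta_pos":[1,0,0],"spin":0},{"claw":-1,"delta_pos":[1,0,0],"spin":0}]'
```

```text
clock: 10.22
position: [600.6, -42.4, 78.1]
tcp_rot: [-1.571, 0.012, -0.007]
ft_force: [-6.4, -0.6, 3.7]
width: 0.0
clock: 10.48
position: [600.7, -42.3, 78.2]
tcp_rot: [-1.57, 0.015, -0.003]
ft_force: [-11.0, 0.5, 6.4]
width: 0.2
```

A firm stop at TCP x 600.7 (expected about 602). I'll withdraw up and clear, then verify with the cameras.

```bash
python3 -m inch '[{"claw":-1,"delta_pos":[-10,0,0],"spin":0},{"claw":-1,"delta_pos":[-20,-20,0],"spin":0},{"claw":-1,"delta_pos":[-30,-50,0],"spin":0},{"claw":-1,"delta_pos":[-30,-50,20],"spin":0},{"claw":-1,"delta_pos":[-20,-30,50],"spin":0},{"claw":-1,"delta_pos":[-20,0,55],"spin":0},{"claw":-1,"delta_pos":[-20,0,55],"spin":0},{"claw":-1,"delta_pos":[-20,0,55],"spin":0},{"claw":-1,"delta_pos":[0,0,50],"spin":0},{"claw":-1,"delta_pos":[0,0,20],"spin":0},{"claw":-1,"delta_pos":[0,0,0],"spin":0}]'
python3 - <<'E'
from rig import *
import cv2,pickle
for n,(x,y) in (('top',(195,160)),('scene',(190,100))):
    f=grab_frame(n);pickle.dump(f,open(n+'4.pkl','wb'))
    im=f['image'][y:y+145,x:x+155,::-1]
    o=cv2.resize(cv2.convertScaleAbs(im,alpha=1.5),None,fx=4,fy=4,interpolation=cv2.INTER_NEAREST)
    for i in range(0,145,10): cv2.putText(o,str(y+i),(0,i*4+4),0,.35,(0,255,255))
    for i in range(0,155,10): cv2.putText(o,str(x+i),(i*4,10),0,.35,(0,255,255))
    cv2.imwrite('pics/%s4.png'%n,o)
E
```

```text
clock: 11.85
position: [437.9, 265.3, 228.4]
tcp_rot: [-1.571, 0.007, -0.009]
ft_force: [0.2, -0.6, 0.1]
width: -0.1
```

View pics/top4.png

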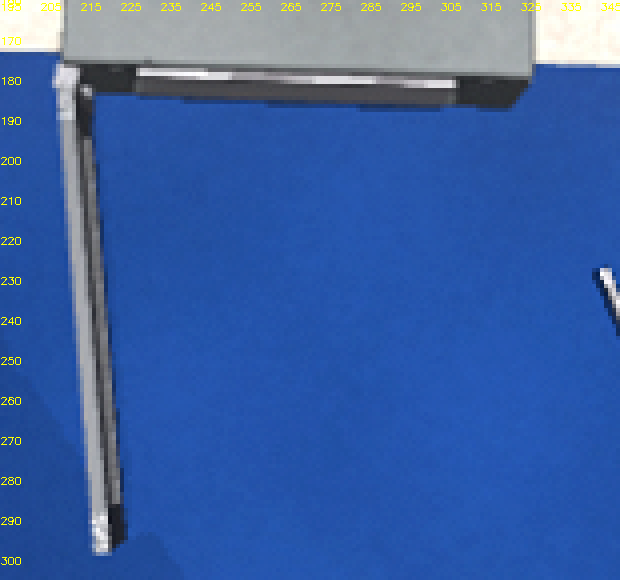

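View pics/scene4.png

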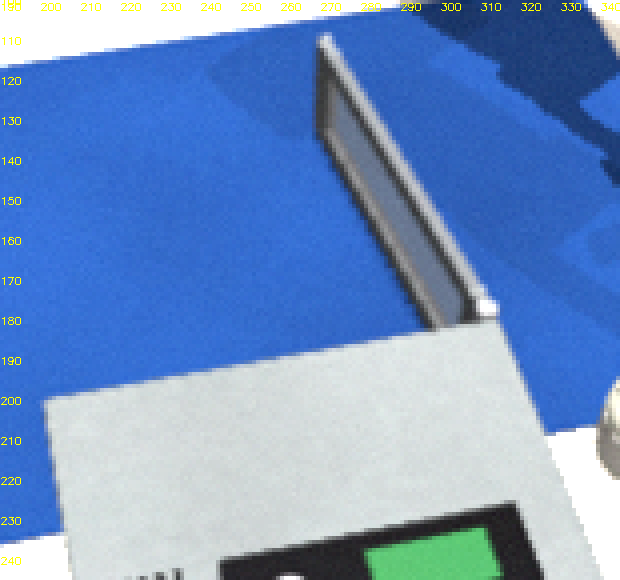

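```bash
python3 - <<'E'
from h import *
f=pickle.load(open('top4.pkl','rb'))
np.set_printoptions(precision=1,suppress=True)
print('plate',ray(f,(229,179.5),72),ray(f,(308.5,182),72))
print('plate bottom',ray(f,(229,183.7),16),ray(f,(308.5,186.9),16))
print('box top',ray(f,(211.2,175),92),ray(f,(328,179.3),92))
print('box bottom',ray(f,(218,183.2),0),ray(f,(322,187),0))
E
```

```text
plate [611.1  44.1  72. ] [ 609.8 -126.7   72. ]
plate bottom [612.8  49.4  16. ] [ 609.8 -132.8   16. ]
box top [615.8  80.2  92. ] [ 612.6 -165.4   92. ]
box bottom [616.4  76.9   0. ] [ 613.5 -165.9    0. ]
```

By the camera the plate is about 3.5 mm proud (±2), against 2 mm nominal, which doesn't settle it. The stop could have been the linkage touching the box again, so I'll re-push with the tip higher (only the pads below box height) to make sure.

```bash
python3 -m inch '[{"claw":-1,"delta_pos":[10,0,-35],"spin":0},{"claw":-1,"delta_pos":[20,0,-55],"spin":0},{"claw":-1,"delta_pos":[20,0,-55],"spin":0},{"claw":-1,"delta_pos":[20,0,-55],"spin":0},{"claw":-1,"delta_pos":[20,20,-55],"spin":0},{"claw":-1,"delta_pos":[20,40,-50],"spin":0},{"claw":-1,"delta_pos":[10,45,0],"spin":0},{"claw":-1,"delta_pos":[10,28,0],"spin":0},{"claw":-1,"delta_pos":[10,10,0],"spin":0},{"claw":-1,"delta_pos":[5,0,0],"spin":0},{"claw":-1,"delta_pos":[0,0,0],"spin":0}]'
```

```text
clock: 13.32
position: [578.6, -39.0, 89.4]
tcp_rot: [-1.571, 0.007, -0.012]
ft_force: [0.3, 0.1, 0.5]
width: -0.3
```

```bash
python3 -m inch '[{"claw":-1,"delta_pos":[5,4,0],"spin":0},{"claw":-1,"delta_pos":[5,0,0],"spin":0},{"claw":-1,"delta_pos":[4,0,0],"spin":0},{"claw":-1,"delta_pos":[3,0,0],"spin":0},{"claw":-1,"delta_pos":[2,0,0],"spin":0},{"claw":-1,"delta_pos":[2,0,0],"spin":0},{"claw":-1,"delta_pos":[1,0,0],"spin":0}]'
python3 -m inch '[{"claw":-1,"delta_pos":[1,0,0],"spin":0},{"claw":-1,"delta_pos":[1,0,0],"spin":0}]'
```

```text
clock: 14.2
position: [599.6, -38.9, 84.0]
tcp_rot: [-1.571, 0.009, -0.009]
ft_force: [-0.6, 1.0, 1.1]
width: -0.0
clock: 14.45
position: [600.6, -39.0, 84.0]
tcp_rot: [-1.571, 0.011, -0.007]
ft_force: [-4.5, -0.2, 3.0]
width: -0.0
```

```bash
python3 -m inch '[{"claw":-1,"delta_pos":[1.5,0,0],"spin":0},{"claw":-1,"delta_pos":[1.5,0,0],"spin":0},{"claw":-1,"delta_pos":[0,0,0],"spin":0}]'
```

```text
clock: 14.82
position: [600.8, -39.0, 83.9]
tcp_rot: [-1.57, 0.016, -0.002]
ft_force: [-9.9, 0.5, 7.7]
width: -0.0
```

The stop is repeatable. I'll withdraw and measure the plate against the box front at subpixel level before turning to the door.

```bash
python3 -m inch '[{"claw":-1,"delta_pos":[-10,0,0],"spin":0},{"claw":-1,"delta_pos":[-20,-20,0],"spin":0},{"claw":-1,"delta_pos":[-30,-50,0],"spin":0},{"claw":-1,"delta_pos":[-30,-50,20],"spin":0},{"claw":-1,"delta_pos":[-20,-20,50],"spin":0},{"claw":-1,"delta_pos":[-20,0,55],"spin":0},{"claw":-1,"delta_pos":[-20,0,55],"spin":0},{"claw":-1,"delta_pos":[-20,0,55],"spin":0},{"claw":-1,"delta_pos":[0,0,50],"spin":0},{"claw":-1,"delta_pos":[0,0,20],"spin":0},{"claw":-1,"delta_pos":[0,0,0],"spin":0}]'
python3 - <<'E'
from rig import *
from h import *
np.set_printoptions(precision=1,suppress=True,linewidth=150)
f=grab_frame('top');pickle.dump(f,open('top5.pkl','wb'))
for nm in('top4.pkl','top5.pkl','top0.pkl'):
    g=pickle.load(open(nm,'rb'))['image'].astype(float)
    for c in (245,265,290):
        r0=172 if nm!='top0.pkl' else 205
        print(nm,c,r0,g[r0:r0+18,c-4:c+5].mean(1)[:, [0,2]].T.round(0).astype(int).tolist())
    
for c,y in ((245,8),(265,-35),(290,-90)):
    for x in(611,613.5): print(c,x,proj(f,(x,y,72)),proj(f,(x,y,16)),'box',proj(f,(x+2,y,92)),proj(f,(x+2,y,0)))
T=f['world_to_cam'];print(-T[:3,:3].T@T[:3,3])
E
```

```text
clock: 16.2
position: [438.3, 268.5, 223.8]
tcp_rot: [-1.571, 0.007, -0.008]
ft_force: [0.3, -1.0, 0.3]
width: -0.1
top4.pkl 245 172 [[111, 112, 115, 106, 67, 92, 162, 132, 42, 47, 50, 47, 32, 21, 27, 27, 27, 27], [116, 117, 119, 111, 72, 95, 164, 134, 44, 50, 52, 52, 56, 84, 112, 111, 110, 109]]
top4.pkl 265 172 [[109, 109, 110, 109, 92, 58, 85, 114, 77, 47, 50, 52, 44, 24, 21, 27, 27, 26], [114, 115, 115, 115, 97, 62, 86, 115, 79, 49, 52, 53, 54, 61, 86, 112, 110, 109]]
top4.pkl 290 172 [[106, 106, 106, 107, 104, 83, 58, 105, 118, 50, 51, 51, 52, 44, 21, 21, 28, 27], [111, 112, 111, 112, 109, 87, 61, 107, 121, 53, 53, 54, 53, 55, 60, 86, 115, 113]]
top5.pkl 245 172 [[111, 112, 114, 106, 67, 93, 162, 132, 42, 48, 50, 47, 31, 20, 27, 27, 27, 27], [116, 117, 120, 111, 72, 95, 164, 134, 44, 51, 52, 53, 56, 84, 113, 110, 110, 109]]
top5.pkl 265 172 [[109, 109, 110, 109, 92, 58, 84, 114, 77, 46, 50, 52, 44, 24, 20, 26, 27, 26], [114, 115, 115, 114, 97, 62, 86, 115, 79, 49, 52, 53, 55, 61, 85, 112, 110, 109]]
top5.pkl 290 172 [[106, 107, 106, 106, 105, 82, 58, 105, 118, 50, 51, 51, 52, 44
[... 371 characters left out ...]
, 25], [98, 97, 97, 100, 76, 20, 101, 167, 166, 168, 135, 40, 49, 54, 83, 111, 109, 108]]
top0.pkl 290 205 [[96, 95, 96, 97, 95, 68, 18, 104, 166, 164, 164, 129, 41, 43, 33, 24, 26, 26], [98, 98, 98, 99, 98, 71, 22, 106, 168, 167, 167, 131, 42, 48, 77, 109, 112, 110]]
245 611 [245.7 179.9] [247.  184.9] box [245.3 177.1] [247.3 185.3]
245 613.5 [245.8 178.8] [247.  183.8] box [245.3 175.9] [247.4 184.3]
265 611 [265.7 180.4] [265.7 185.3] box [265.8 177.6] [265.8 185.8]
265 613.5 [265.8 179.3] [265.8 184.3] box [265.8 176.4] [265.8 184.7]
290 611 [291.4 181. ] [289.8 185.9] box [292.  178.2] [289.4 186.4]
290 613.5 [291.4 179.9] [289.8 184.9] box [292. 177.] [289.4 185.3]
[442.5 -39.2 892.3]
```

The subpixel estimates range from 0 to 1.5 mm beyond nominal, which is within calibration error. A decisive check is to feel the box front itself above the plate (tip at z ≈ 81). If the tray is home, the finger should stop 2 mm further on than it did at the plate.

```bash
python3 -m inch '[{"claw":-1,"delta_pos":[10,0,-35],"spin":0},{"claw":-1,"delta_pos":[20,0,-55],"spin":0},{"claw":-1,"delta_pos":[20,0,-55],"spin":0},{"claw":-1,"delta_pos":[20,0,-55],"spin":0},{"claw":-1,"delta_pos":[20,20,-55],"spin":0},{"claw":-1,"delta_pos":[20,40,-50],"spin":0},{"claw":-1,"delta_pos":[15,35,0],"spin":0},{"claw":-1,"delta_pos":[15,20,0],"spin":0},{"claw":-1,"delta_pos":[10,6,0],"spin":0},{"claw":-1,"delta_pos":[4,0,0],"spin":0},{"claw":-1,"delta_pos":[3,0,0],"spin":0},{"claw":-1,"delta_pos":[2,0,0],"spin":0}]'
python3 -m inch '[{"claw":-1,"delta_pos":[2,0,0],"spin":0},{"claw":-1,"delta_pos":[1,0,0],"spin":0}]'
```

```text
clock: 17.75
position: [592.5, -35.4, 106.8]
tcp_rot: [-1.571, 0.008, -0.01]
ft_force: [-0.7, 0.5, -0.5]
width: -0.3
clock: 18.0
position: [595.3, -35.4, 106.1]
tcp_rot: [-1.571, 0.009, -0.009]
ft_force: [0.3, 0.5, -0.2]
width: 0.2
```

```bash
python3 -m inch '[{"claw":-1,"delta_pos":[2,4,0],"spin":0},{"claw":-1,"delta_pos":[2,0,0],"spin":0},{"claw":-1,"delta_pos":[1,0,0],"spin":0}]'; python3 -m inch '[{"claw":-1,"delta_pos":[1,0,0],"spin":0},{"claw":-1,"delta_pos":[1,0,0],"spin":0}]';  python3 -m inch '[{"claw":-1,"delta_pos":[1,0,0],"spin":0},{"claw":-1,"delta_pos":[1,0,0],"spin":0}]'
```

```text
clock: 18.38
position: [600.4, -35.6, 101.6]
tcp_rot: [-1.571, 0.009, -0.009]
ft_force: [0.3, -0.6, 0.2]
width: 0.1
clock: 18.62
position: [602.3, -35.6, 101.8]
tcp_rot: [-1.571, 0.009, -0.009]
ft_force: [0.4, 0.2, 0.6]
width: -0.1
clock: 18.88
position: [602.7, -35.6, 101.8]
tcp_rot: [-1.571, 0.012, -0.006]
ft_force: [-7.0, -0.1, 5.2]
width: -0.1
```

The box front stops the finger at 602.7 against 600.7 for the plate, so the plate is 2.0 mm proud and the tray is fully home. Next is the door: go up and over to its outer side, and spin to square with its face (push direction az ≈ -1.45).

```bash
python3 -m inch '[{"claw":-1,"delta_pos":[-10,0,0],"spin":0},{"claw":-1,"delta_pos":[-20,-30,0],"spin":0},{"claw":-1,"delta_pos":[-30,-40,15],"spin":0},{"claw":-1,"delta_pos":[-30,-20,40],"spin":0},{"claw":-1,"delta_pos":[-30,0,50],"spin":0},{"claw":-1,"delta_pos":[-30,0,45],"spin":0},{"claw":-1,"delta_pos":[-16,0,16],"spin":0},{"claw":-1,"delta_pos":[0,0,0],"spin":0}]'
python3 -m inch '[{"claw":-1,"delta_pos":[0,0,0],"spin":0.186},{"claw":-1,"delta_pos":[0,0,0],"spin":0.186},{"claw":-1,"delta_pos":[0,0,0],"spin":0.186},{"claw":-1,"delta_pos":[0,0,0],"spin":0.186},{"claw":-1,"delta_pos":[0,0,0],"spin":0.186},{"claw":-1,"delta_pos":[0,0,0],"spin":0.186},{"claw":-1,"delta_pos":[0,30,0],"spin":0.186},{"claw":-1,"delta_pos":[0,40,0],"spin":0.138},{"claw":-1,"delta_pos":[0,30,0],"spin":0},{"claw":-1,"delta_pos":[0,0,0],"spin":0}]'
```

```text
clock: 19.88
position: [439.2, 133.2, 192.0]
tcp_rot: [-1.57, 0.006, -0.008]
ft_force: [1.0, 0.3, 0.7]
width: 0.0
clock: 21.12
position: [439.5, 131.3, 90.1]
tcp_rot: [-1.266, 1.124, -1.121]
ft_force: [0.0, 0.5, 0.5]
width: 0.1
```

```bash
python3 -m inch '[{"claw":-1,"delta_pos":[10,17,0],"spin":0},{"claw":-1,"delta_pos":[15,0,0],"spin":0},{"claw":-1,"delta_pos":[15,0,0],"spin":0},{"claw":-1,"delta_pos":[6,0,0],"spin":0},{"claw":-1,"delta_pos":[0,0,0],"spin":0}]'
python3 - <<'E'
from rig import *
import cv2
for n,(x,y) in (('top',(150,130)),('scene',(190,80))):
    im=grab_frame(n)['image'][y:y+145,x:x+170,::-1]
    cv2.imwrite('pics/%s6.png'%n,cv2.resize(cv2.convertScaleAbs(im,alpha=1.5),None,fx=4,fy=4,interpolation=cv2.INTER_CUBIC))
E
```

```text
clock: 21.75
position: [446.1, 86.2, 75.4]
tcp_rot: [-1.261, 1.121, -1.122]
ft_force: [-0.1, -0.0, -0.5]
width: 0.2
```

View pics/scene6.png

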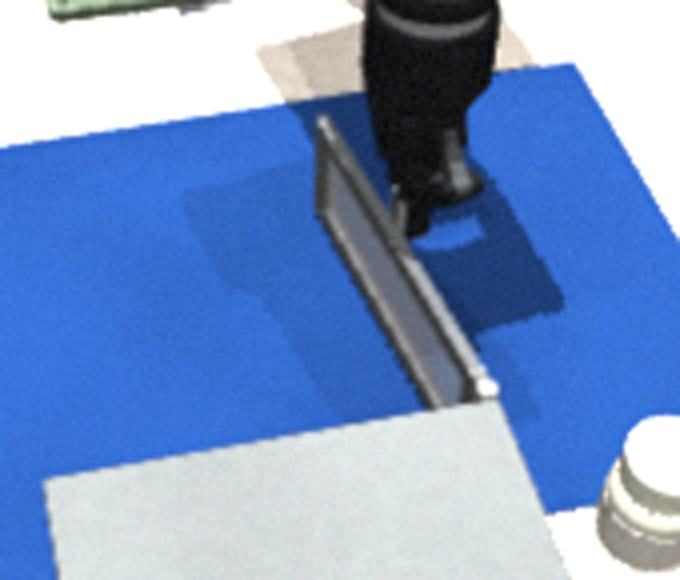

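The fingertip at (410,225) sits just left of the door's outer face and square to it. I'll make contact, then swing.

```bash
python3 -m inch '[{"claw":-1,"delta_pos":[3,0,0],"spin":0},{"claw":-1,"delta_pos":[3,0,0],"spin":0},{"claw":-1,"delta_pos":[3,0,0],"spin":0},{"claw":-1,"delta_pos":[2,0,0],"spin":0},{"claw":-1,"delta_pos":[4,0,-0.3],"spin":-0.025},{"claw":-1,"delta_pos":[6.4,0,-0.5],"spin":-0.04},{"claw":-1,"delta_pos":[8,0,-0.6],"spin":-0.05},{"claw":-1,"delta_pos":[8,0,-0.6],"spin":-0.05},{"claw":-1,"delta_pos":[8,0,-0.6],"spin":-0.05},{"claw":-1,"delta_pos":[8,0,-0.6],"spin":-0.05}]'
cat > st.py <<'E'
from rig import *
from h import *
s=get_state();R=cv2.Rodrigues(s['tcp_rot'])[0];phi=np.arctan2(R[1,0],R[0,0])
H=np.array([605.3,80.5]);d=s['position'][:2]-H;n=R[:2,0]
print('theta tool',-0.013-phi,'offset n',d@n,'along u',-(d@R[:2,2]),'z',s['position'][2],'fn',-(s['ft_force'][:2]@n))
E
python3 st.py
```

```text
clock: 23.1
position: [453.6, 33.5, 74.8]
tcp_rot: [-1.367, 0.92, -0.92]
ft_force: [0.9, 0.7, -0.3]
width: -0.0
theta tool 1.1713444651330867 offset n -13.650613128657232 along u 158.22953027719402 z 74.80448405987825 fn 0.2990632569635098
```

```bash
python3 -m inch '[{"claw":-1,"delta_pos":[8,0,-0.6],"spin":-0.05},{"claw":-1,"delta_pos":[8,0,-0.6],"spin":-0.05},{"claw":-1,"delta_pos":[8,0,-0.6],"spin":-0.05},{"claw":-1,"delta_pos":[8,0,-0.6],"spin":-0.05},{"claw":-1,"delta_pos":[8,0,-0.6],"spin":-0.05},{"claw":-1,"delta_pos":[8,0,-0.6],"spin":-0.05},{"claw":-1,"delta_pos":[8,0,-0.6],"spin":-0.05},{"claw":-1,"delta_pos":[8,0,-0.6],"spin":-0.05}]'; python3 st.py
python3 - <<'E'
from rig import *
import cv2
for n,(x,y) in (('scene',(150,80)),):
    im=grab_frame(n)['image'][y:y+145,x:x+200,::-1]
    cv2.imwrite('pics/%s7.png'%n,cv2.resize(cv2.convertScaleAbs(im,alpha=1.5),None,fx=4,fy=4,interpolation=cv2.INTER_CUBIC))
E
```

```text
clock: 24.1
position: [483.2, -22.9, 74.7]
tcp_rot: [-1.482, 0.613, -0.613]
ft_force: [-0.7, 0.8, 0.8]
width: 0.0
theta tool 0.7714468398961314 offset n -13.399087425163923 along u 159.46873873091224 z 74.73397413695307 fn 1.0035825674245498
```

View pics/scene7.png

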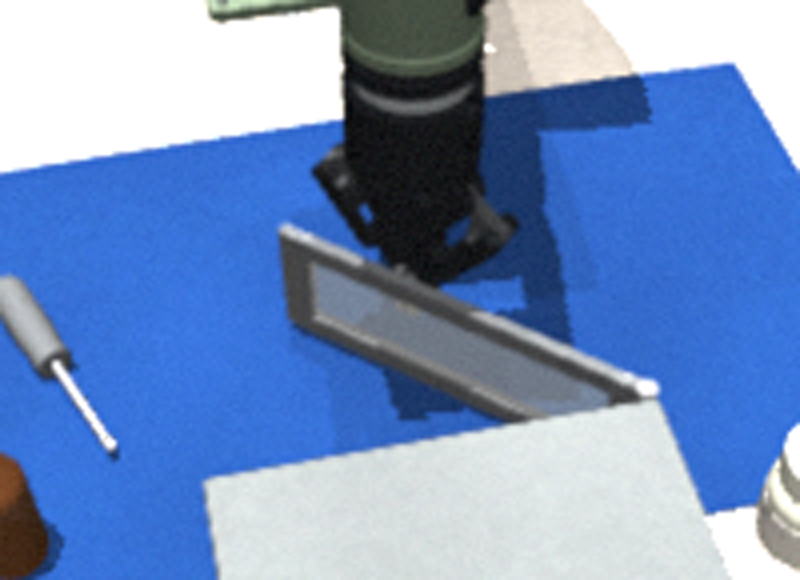

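The door is swinging cleanly, with the driver and bottle clear of its arc.

```bash
python3 -m inch '[{"claw":-1,"delta_pos":[8,0,-0.6],"spin":-0.05},{"claw":-1,"delta_pos":[8,0,-0.6],"spin":-0.05},{"claw":-1,"delta_pos":[8,0,-0.6],"spin":-0.05},{"claw":-1,"delta_pos":[8,0,-0.6],"spin":-0.05},{"claw":-1,"delta_pos":[8,0,-0.6],"spin":-0.05},{"claw":-1,"delta_pos":[8,0,-0.6],"spin":-0.05},{"claw":-1,"delta_pos":[8,0,-0.6],"spin":-0.05},{"claw":-1,"delta_pos":[8,0,-0.6],"spin":-0.05},{"claw":-1,"delta_pos":[6.4,0,-0.5],"spin":-0.04},{"claw":-1,"delta_pos":[4.8,0,-0.4],"spin":-0.03},{"claw":-1,"delta_pos":[4,0,-0.3],"spin":-0.025},{"claw":-1,"delta_pos":[4,0,-0.3],"spin":-0.025}]'; python3 st.py
python3 -m inch '[{"claw":-1,"delta_pos":[4,0,-0.3],"spin":-0.025},{"claw":-1,"delta_pos":[4,0,-0.3],"spin":-0.025},{"claw":-1,"delta_pos":[3.2,0,-0.3],"spin":-0.02},{"claw":-1,"delta_pos":[3.2,0,-0.3],"spin":-0.02},{"claw":-1,"delta_pos":[2.4,0,-0.2],"spin":-0.015},{"claw":-1,"delta_pos":[2.4,0,-0.2],"spin":-0.015}]'; python3 st.py
```

```text
clock: 25.65
position: [549.9, -70.9, 74.6]
tcp_rot: [-1.561, 0.209, -0.208]
ft_force: [-0.1, 0.2, -0.2]
width: 0.0
theta tool 0.25234040187039325 offset n -13.723549996109906 along u 160.64121461764577 z 74.64125062907925 fn 0.15164591385299264
clock: 26.4
position: [568.5, -76.6, 74.8]
tcp_rot: [-1.568, 0.114, -0.115]
ft_force: [0.2, -0.4, 0.2]
width: -0.2
theta tool 0.132806488312998 offset n -13.555640334594083 along u 160.74425883240173 z 74.78215496134263 fn -0.2543221606500842
```

```bash
python3 -m inch '[{"claw":-1,"delta_pos":[2.4,0,-0.2],"spin":-0.015},{"claw":-1,"delta_pos":[2.4,0,-0.2],"spin":-0.015},{"claw":-1,"delta_pos":[2.4,0,-0.2],"spin":-0.015},{"claw":-1,"delta_pos":[2.4,0,-0.2],"spin":-0.015},{"claw":-1,"delta_pos":[2,0,-0.2],"spin":-0.012},{"claw":-1,"delta_pos":[2,0,-0.2],"spin":-0.012},{"claw":-1,"delta_pos":[1.6,0,-0.1],"spin":-0.01},{"claw":-1,"delta_pos":[1.6,0,-0.1],"spin":-0.01}]'; python3 st.py
python3 -m inch '[{"claw":-1,"delta_pos":[1.3,0,-0.1],"spin":-0.008},{"claw":-1,"delta_pos":[1.3,0,-0.1],"spin":-0.008},{"claw":-1,"delta_pos":[1,0,0],"spin":-0.006}]'; python3 st.py
```

```text
clock: 27.4
position: [585.0, -79.7, 74.8]
tcp_rot: [-1.571, 0.033, -0.033]
ft_force: [-0.8, -0.1, -0.2]
width: -0.2
theta tool 0.029072774706329615 offset n -13.508831279841168 along u 160.89467673080367 z 74.77468670911627 fn 0.8037534525290444
clock: 27.78
position: [588.1, -80.1, 74.7]
tcp_rot: [-1.571, 0.017, -0.015]
ft_force: [-2.8, -1.4, 2.2]
width: 0.2
theta tool 0.007247789220064778 offset n -13.98057905101761 along u 160.87842662668893 z 74.73285515876401 fn 2.811736561456454
```

```bash
python3 -m inch '[{"claw":-1,"delta_pos":[1,0,0],"spin":0},{"claw":-1,"delta_pos":[1,0,0],"spin":0}]'; python3 st.py;python3 -m inch '[{"claw":-1,"delta_pos":[1,0,0],"spin":0},{"claw":-1,"delta_pos":[0,0,0],"spin":0}]'; python3 st.py
```

```text
clock: 28.02
position: [588.1, -80.0, 74.7]
tcp_rot: [-1.571, 0.021, -0.012]
ft_force: [-8.7, -1.3, 7.3]
width: 0.1
theta tool 0.007475607301473128 offset n -13.868904642839857 along u 160.86419062010592 z 74.70746715797455 fn 8.637337751904155
clock: 28.28
position: [588.1, -80.1, 74.7]
tcp_rot: [-1.57, 0.022, -0.01]
ft_force: [-10.5, -0.1, 6.7]
width: 0.1
theta tool 0.007471410294731999 offset n -13.864294421947674 along u 160.8780087374205 z 74.7170825102523 fn 10.486954311916472
```

Firm stop at the expected shut position (TCP x 588.1, predicted 588.2). I'll withdraw straight back, go up and aside, and look.

```bash
python3 -m inch '[{"claw":-1,"delta_pos":[-4,0,0],"spin":0},{"claw":-1,"delta_pos":[-10,0,0],"spin":0},{"claw":-1,"delta_pos":[-25,-10,0],"spin":0},{"claw":-1,"delta_pos":[-30,-40,0],"spin":0},{"claw":-1,"delta_pos":[-30,-50,20],"spin":0},{"claw":-1,"delta_pos":[-20,-40,45],"spin":0},{"claw":-1,"delta_pos":[-20,0,55],"spin":0},{"claw":-1,"delta_pos":[-10,0,60],"spin":0},{"claw":-1,"delta_pos":[0,0,60],"spin":0},{"claw":-1,"delta_pos":[0,0,60],"spin":0},{"claw":-1,"delta_pos":[0,0,40],"spin":0},{"claw":-1,"delta_pos":[0,0,0],"spin":0}]'
python3 - <<'E'
from rig import *
import cv2,pickle
for n in('top','scene'):
    f=grab_frame(n);pickle.dump(f,open(n+'8.pkl','wb'))
    x,y=(195,120) if n=='top' else (130,120)
    im=f['image'][y:y+120,x:x+200,::-1]
    cv2.imwrite('pics/%s8.png'%n,cv2.resize(cv2.convertScaleAbs(im,alpha=1.5),None,fx=4,fy=4,interpolation=cv2.INTER_NEAREST))
E
```

```text
clock: 29.78
position: [449.7, 264.7, 214.0]
tcp_rot: [-1.57, 0.013, -0.014]
ft_force: [0.2, -0.2, 0.5]
width: 0.3
```

View pics/top8.png

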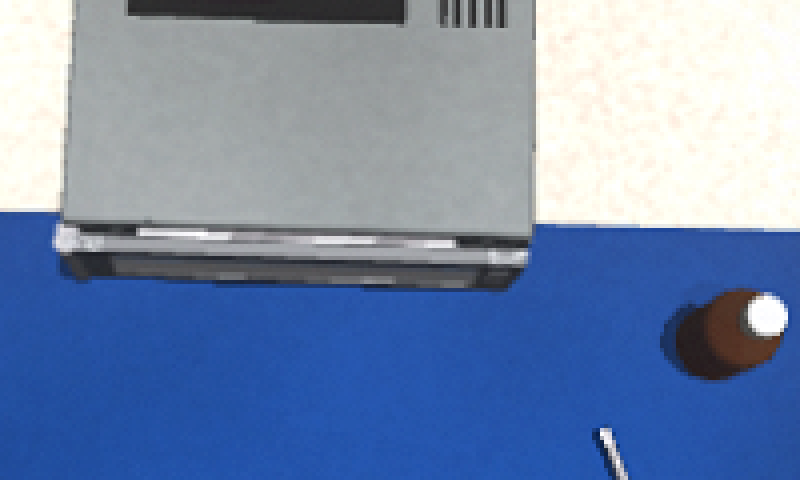

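View pics/scene8.png

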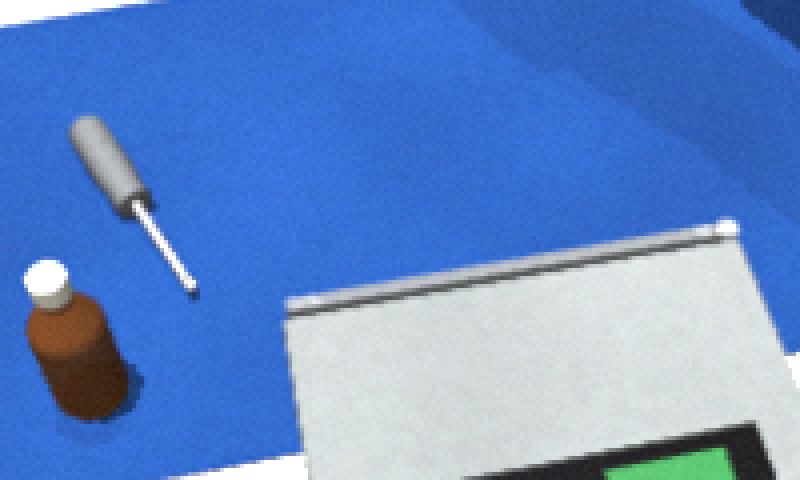

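The door lies parallel to and against the box front: door edge (80,240)→(525,258), box edge (62,220)→(533,237) in the top crop. A last check on the bystanders.

```bash
python3 - <<'E'
from h import *
for n,R in {'top':{'bottle':(355,185,400,225),'driver':(340,222,382,300),'jar':(158,138,200,180)},'scene':{'bottle':(130,180,170,228),'driver':(143,143,185,197),'jar':(338,182,375,224)}}.items():
    a=pickle.load(open(n+'0.pkl','rb'))['image'];b=pickle.load(open(n+'8.pkl','rb'))['image']
    for k,(x0,y0,x1,y1) in R.items():
        A,B=[cv2.cvtColor(i[y0:y1,x0:x1],cv2.COLOR_RGB2GRAY).astype(np.float32) for i in(a,b)]
        print(n,k,cv2.phaseCorrelate(A,B),np.abs(A-B).max())
E
python3 -c "
from rig import *
s=get_state();print(abs(s['qd']).max(),s['clock'],s['ft_force']);print(sign_off())"
```

```text
top bottle ((0.47368855712210944, 0.034491214533350245), 0.97364581545194) 9.0
top driver ((0.4772289900031801, -0.02348159842271258), 1.0057227171791925) 9.0
top jar ((0.47558455790986187, 0.5070860739968595), 0.9984212143038526) 10.0
scene bottle ((-0.03506331124853901, 0.0479794771816664), 0.9773550218592088) 8.0
scene driver ((0.5131656548237089, -0.07106138089627478), 0.9936737900408207) 8.0
scene jar ((-0.03545675311878682, 0.5085894858302744), 1.010417557226287) 11.0
0.02703682213716346 29.875 [-0.13134104 -1.45747683 -0.79737332]
the job is handed in; nothing more can be done
None
```

The tray is fully home and the door is shut over it. The fingers are clear, and I handed the job in at about 29.9 s of the 48 s allowed.

- **Tray:** My first push, with the wide side of the fingers, stopped about 15 mm short. The finger knuckles were pressing on the box's top edge with about 24 N in x and 16 N up. I backed off, turned the tool 90° and pushed slowly until it stopped firmly. Feeling the box front itself put it 2.0 mm behind the plate, which is the "home" figure. The top camera had the plate 2 to 4 mm proud, which agrees only within its calibration error.
- **Door:** I swung it square to its face, slowing to the end. It stopped firmly at tool position x = 588.1 mm, against 588.2 mm predicted, with about 10 N on it. After I withdrew, the top picture showed the door parallel to the box front within about 0.004 rad.
- **Bottle, jar and screwdriver:** Comparing pictures before and after, brightness changed by at most 11 of 255 grey levels. The shift estimates of up to about 0.5 pixel look like artefacts of the method, so none of the three appears to have moved.

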